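Uncover and raise the filming mast beside the hob

ROBOT

A 6-joint arm with a two-finger parallel gripper is mounted at the origin on the work surface. World frame = base frame: x ahead of the robot, y to its left, z up, the work surface at z = 0. Lengths are in m, angles in rad, forces in N, time in s.
With the tool pointing down it reaches from about 0.3 to 0.875 m from the base axis. Payload 6.4 kg.
Tool frame: the origin (TCP) lies midway between the tips of the shut fingers; the grasp point (between the pads) lies 19 mm behind it; z points along the fingers, y is the direction in which the jaws open and shut (so a half turn about z gives the same grasp; the last joint's range is limited). The gripper opens to 88 mm and grips with 3 to 60 N. Pads are 18 mm wide; open, the fingers measure 123 mm over their backs; the gripper's body (75 mm by 187 mm) begins 45 mm behind the grasp point.
Start: joints at [0.944, 0.181, 1.607, -0, 1.354, -0.206], TCP at [0.235, 0.525, 0.239] pointing down, gripper open.
Joint ranges: [-2.99, 2.99], [-0.89, 2.07], [0.3, 2.58], [-1.14, 4.28], [0, 2.63], [-3.12, 3.12]. Speed limits (rad/s): [2.57, 2.57, 3.01, 3.14, 3.14, 3.14].

INTERFACE

Orientations are given as a rotation vector (axis times angle).
In Python, from workcell import * gives the robot as it stands.
- The arm moves only by the tool arm_command, never from a script. Its arguments are lists of equal length, an entry for each row: "travel": the shift along the world's x, y, z in units of 30 mm (1.0 is 30 mm), a list of three; "twist": the turn, a rotation vector about the world's x, y, z in degrees, a list of three. In form: {"travel": [[tx, ty, tz], ...], "twist": [[rx, ry, rz], ...]}. A call has exactly 8 rows; each row shifts and turns the commanded pose from where the row before left it; what a row does not reach is not made up. A row lasts 1/12 s, in which the tool goes at most 41.7 mm and 7.16 degrees, less where a joint would pass 70% of its speed; a pose out of reach is approached as far as the arm can. A call is refused whole if a number of a shift passes 1 or a number of a turn 7.16, either way. A call with a gripper value outside its range is refused whole. "fingers" is the opening, from 0 (shut) to 1 (fully open), set as the call begins (left out, the last holds). The fingers move at their own pace and stop on an object; "grip_force" is the grip in N (left out, the last holds). Time passes only in rows, so rows that do not move let the fingers close, or fill a call up. It gives the time, the measured TCP pose, the force and the opening at its end, in the units of the state.
- observe(): the state, without advancing time (a new reading comes with each control period).
- grab_frame(name): name is "scene" or "top" or "wrist"; returns a dict with "img" (480x640x3 uint8, blue, green, red), "vertical_fov" (degrees; the focal length in pixels is half the picture's height over the tangent of half this angle, whatever the lens; pixels are square), "cx", "cy" (the principal point, pixels), "pose" (4x4, takes a point from camera to world coordinates). Camera axes: x right, y down, z forward; pixel columns grow to the right and rows downward; lengths in m; the calibration is good to about 2 mm. A picture is of the moment at which its call begins. There is no depth.
- close_job(): hands the job in, once; it reports no verdict.
Trained networks look in the newest picture that a camera, given by its name, has taken for a name from the list of things; names that differ only in an ending like _2 or _b are one class to them, and where a whole thing is asked for, a point or a joint stands for the part that bears it (a point fixed in the world has none). Each returns a list of dicts, best first, with "score" (0 to 1); they miss things now and then, are a little off and sometimes report something else, mostly with a low value. They report only what shows in the picture. A call takes as long as a camera call. They do not tell look-alikes from the thing itself.
- find_in(camera, thing): "location" ([column, row] as shares, 0 to 1, of the picture: columns of its width, rows of its height, amid what is visible of it).
- tip_of(camera, thing): "location" ([column, row] as shares, 0 to 1, of the picture: columns of its width, rows of its height: a listed point, or the origin of a listed thing).
The state is a dict: "time_s": time; "joint_positions": joint angles; "qvel": joint speeds; "joint_torque": joint torques, N m; "tool_pos": TCP position; "eef_rot": TCP orientation; "force": force on the tool from outside, world axes, zero at the start; "torque": the same for the moment, N m; "finger_gap": opening from 0.0 (shut) to 1.0 (fully open).
Only numpy, scipy, OpenCV 4.12 (cv2) and the standard library are available. Lean on these libraries where they do the work, as an engineer would, in place of code of your own. Each camera call takes 0.05 s, during which the arm holds its last target.

TASK

Get the small filming camera beside the hob ready: lever its white splash cover fully open by its front lip with the thin spatula, not with the fingers, and lay the spatula flat on the counter again. Then squeeze the release button in the side of the camera, pull the telescopic mast straight up past its first stop to the second, topmost stop, and finish while still gripping the camera and holding it fully extended. Leave the glass jug, the tongs and the lidded container where they are.

Things in the scene. Friction and masses are not known exactly. Their poses are not given: they have to be found in the camera images.
- dock: Grey plastic base fixed on the steel counter. Origin on the counter, on the vertical mast axis; z up. Its flat top, at z = 44 mm, runs from x = -72 (front, the cover's lip side) to +55 mm (the cover's hinge side) and y = +-65 mm. The telescopic aluminium mast (tubes 23 and 31 mm across) stands in it and carries the camera, at first hidden under the cover.
- lip (a point): Middle of the outer lower edge of the cover's front lip, a tab 18 mm long (dock x = -68 to -50 mm when shut), 56 wide, 4 thick. Under the lip and the hood's front wall is a level slot for a blade, 84 mm wide, 12 mm high (dock z = 44, the dock's top, to 56 mm), entered along the dock's +x; the mast tube blocks it 52 mm behind the lip's edge.
- cover: White box-shaped hood open below, 3 mm walls, 0.12 kg. Shut it stands over dock x = -50 to +55, y = +-45 mm, its top at z = 125 mm. Origin on its hinge line, at dock x = +55, y = 0, z = 50 mm; the hinge line runs along the dock's y. Its axes equal the dock's when shut.
- hinge (a joint): Cover angle in rad: 0 shut, grows as the lip is raised, 2.1 fully open (its stop; the hood then leans back past the dock's +x edge, clear of the camera). Opens with under 1 N at the lip. Let go below about 0.8 rad it falls shut; beyond about 1.05 rad it falls slowly fully open by itself and stays.
- camera: Black camera on top of the mast, a block 34 (x) x 44 (y) x 50 mm (z). Origin at the centre of its underside, 52 mm above the counter while the mast is down; axes as the dock's. Lens on its +x face, release button on its -y face, +y face plain. Grip it across y, button to plain face: 50 mm wide with the button out, 44 mm with it in.
- button_face (a point): Centre of the outer face of the grey release button, 24 (x) x 30 mm (z), which stands 6 mm proud of the camera's -y face, 25 mm above the camera's underside. It moves with the button.
- button (a joint): How far the button is pressed in, in m: 0 out, 0.006 fully in; a spring, 4 N to start, 8 N fully in. Pressed less than about 0.0045 the mast is locked at a stop; pressed in, the mast slides.
- mast (a joint): Mast extension in m: 0 down (locked), 0.065 first stop (locks there if the button is out), 0.13 second stop, the topmost (hard end, locks there too). Slides vertically; pulling it up takes about 4 to 6 N.
- spatula: Thin spatula, about 0.1 kg, lying flat on the counter. Origin at the underside of the middle of its dark wooden handle; handle 110 mm (x = +-55 mm), 18 wide (y), 20 high. The flat steel blade runs along +x from x = 50 to 165 mm, 24 mm wide, 2.5 thick, its underside level with the handle's (z = 0). Centre of mass near x = +28 mm.
- blade_tip (a point): Middle of the end edge of the spatula's blade, at spatula x = 165 mm, half way through its thickness.
- jug: Glass measuring jug, 100 mm wide, 130 mm high, handle at its -y; origin at the centre of its underside. Bystander.
- tongs: Steel tongs lying flat, about 240 x 55 x 14 mm, along their x; origin at the underside, in the middle. Bystander.
- container: Clear plastic container with white clip-on lid, 96 x 136 x 64 mm; origin at the centre of its underside. Bystander.
There are look-alikes about, which are no part of the job. Leave any purple or red look-alike of the spatula alone.

How it is judged:
On the way, in this order (a step that is already met when the one before it is completed fails the run):
1. the cover is being levered up by the spatula (value of joint hinge between 0.3 and 1.3 rad and contact force between spatula and cover above 0.05 N), for 0.1 s.
2. the cover is fully open (value of joint hinge above 1.9 rad), for 0.2 s.
3. the spatula lies on the counter, let go (height (world z) of spatula below 0.008 m and angle between spatula's own z axis and vertical below 0.1 rad and linear speed of spatula below 0.02 m/s and contact force between the fingers and spatula below 0.05 N), for 0.2 s.
4. the button is squeezed in while the mast is still down (value of joint button above 0.0045 m and value of joint mast below 0.02 m and contact force between the fingers and camera above 3 N), for 0.05 s.
At the end, for the whole second after the job is handed in: The mast is at its second stop (within 6 mm of 130 mm) and still, the fingers grip the camera with more than 3 N, the cover is fully open (beyond 1.9 rad) and the spatula lies flat and still on the counter (value of joint mast above 0.124 m and contact force between the fingers and camera above 3 N and linear speed of each of camera, spatula below 0.02 m/s and value of joint hinge above 1.9 rad and height (world z) of spatula below 0.008 m and angle between spatula's own z axis and vertical below 0.1 rad); the arm keeps its last pose, push and grip.
It fails at once if the fingers push on the cover (more than 2 N) (contact force between the fingers and cover above 2 N).
It fails at once if the jug, tongs or container is moved more than 20 mm (distance of any of jug, tongs, container from where it was at the start of the episode above 0.02 m).
It also fails if it takes over 62 s, if anything falls off the work surface, if the arm or the gripper's body presses on something with over 40 N, if the wrist force passes 120 N, or if a joint passes its speed limit or range.

## Working session

There is one attempt and no reset: what is moved stays moved. The work goes in short steps, Python scripts to look and compute and a tool call to move; the robot and the scene stay as the last step left them, time stands still between calls to the robot, and variables do not carry over. Pictures are saved under pics/ and viewed, and the job is handed in when it is done.

Besides the shell and the picture viewer there is one more tool, called after "Call:" as a command line: name --argument value ..., lists and objects as JSON in quotes. arm_command: Moves the arm, as the interface text tells. Its arguments: {"type":"object","properties":{"travel":{"type":"array"},"twist":{"type":"array"},"fingers":{"type":"number"},"grip_force":{"type":"number"}},"required":["travel","twist"]}

```bash
ls; mkdir -p pics
cat > h.py <<'E'
from workcell import *
import numpy as np, cv2
def snap(n,fn):
    f=grab_frame(n); cv2.imwrite('pics/'+fn,f['img']); return f
def ray(f,px):
    fl=240/np.tan(np.radians(f['vertical_fov'])/2)
    d=np.array([(px[0]-f['cx'])/fl,(px[1]-f['cy'])/fl,1.]); P=np.array(f['pose']); return P[:3,3],P[:3,:3]@d
def atz(f,px,z):
    o,d=ray(f,px); return o+d*(z-o[2])/d[2]
def tri(obs):
    A=np.zeros((3,3));b=np.zeros(3)
    for f,p in obs:
        o,d=ray(f,p); d=d/np.linalg.norm(d); M=np.eye(3)-np.outer(d,d); A+=M;b+=M@o
    return np.linalg.solve(A,b)
def proj(f,X):
    fl=240/np.tan(np.radians(f['vertical_fov'])/2); P=np.array(f['pose']); c=P[:3,:3].T@(np.array(X)-P[:3,3]); return np.array([c[0]/c[2]*fl+f['cx'],c[1]/c[2]*fl+f['cy']])
E
python3 - <<'E'
from h import *
np.set_printoptions(precision=4,suppress=True)
s=observe(); print(s['time_s'],s['tool_pos'],s['eef_rot'],s['finger_gap'])
for n in ['scene','top','wrist']:
    f=snap(n,n+'0.png'); print(n,f['vertical_fov'],f['cx'],f['cy']); print(np.array(f['pose']))
    for t in ['dock','lip','cover','spatula','blade_tip','jug','tongs','container']:
        print(t,[(np.round(np.array(r['location'])*[640,480]).tolist(),round(r['score'],2)) for r in tip_of(n,t)[:4]])
print(observe()['time_s'])
E
```

```text
pics
0.0 [0.2346 0.5244 0.2379] [-0.656  -3.0717  0.0025] 0.9988369294625361
scene 54.62394999599449 324.23563276748206 230.69063052990654
[[-0.041   0.8525 -0.5211  1.0735]
 [ 0.9991  0.0417 -0.0104 -0.1711]
 [ 0.0129 -0.521  -0.8534  0.8955]
 [ 0.      0.      0.      1.    ]]
dock [([426.0, 250.0], 0.57)]
lip [([393.0, 236.0], 0.69), ([268.0, 310.0], 0.63)]
cover [([458.0, 240.0], 0.63)]
spatula [([172.0, 239.0], 0.97), ([180.0, 178.0], 0.96), ([241.0, 210.0], 0.8), ([318.0, 157.0], 0.73)]
blade_tip [([308.0, 209.0], 0.78), ([225.0, 131.0], 0.75), ([197.0, 301.0], 0.65)]
jug [([266.0, 311.0], 0.58)]
tongs [([433.0, 188.0], 0.56), ([241.0, 205.0], 0.28)]
container [([461.0, 350.0], 0.73)]
top 52.992275925111144 315.9134230100407 237.51355213083315
[[-0.019  -0.9949  0.0989  0.4473]
 [-0.9997  0.0207  0.0159 -0.162 ]
 [-0.0179 -0.0986 -0.995   1.0759]
 [ 0.      0.      0.      1.    ]]
dock [([262.0, 235.0], 0.67)]
lip [([260.0, 232.0], 0.74)]
cover [([206.0, 229.0], 0.89)]
spatula [([499.0, 312.0], 0.93), ([483.0, 233.0], 0.81), ([341.0, 347.0], 0.61), ([422.0, 271.0], 0.58)]
blade_tip [([420.0, 365.0], 0.77), ([460.0, 379.0], 0.69), ([443.0, 167.0], 0.58), ([345.0, 281.0], 0.56)]
jug [([381.0, 161.0], 0.79)]
tongs [([220.0, 311.0], 0.97)]
container [([208.0, 141.0], 0.7), ([204.0, 229.0], 0.32), ([222.0, 313.0], 0.32)]
wrist 64.9547181857748 318.01042994312525 241.40954458477972
[[ 0.4075  0.8785  0.2494  0.1721]
 [ 0.9132 -0.3918 -0.1122  0.5548]
 [-0.0008  0.2735 -0.9619  0.3854]
 [ 0.      0.      0.      1.    ]]
dock []
lip []
cover []
spatula []
blade_tip []
jug []
tongs []
container []
1.35
```

View pics/scene0.png

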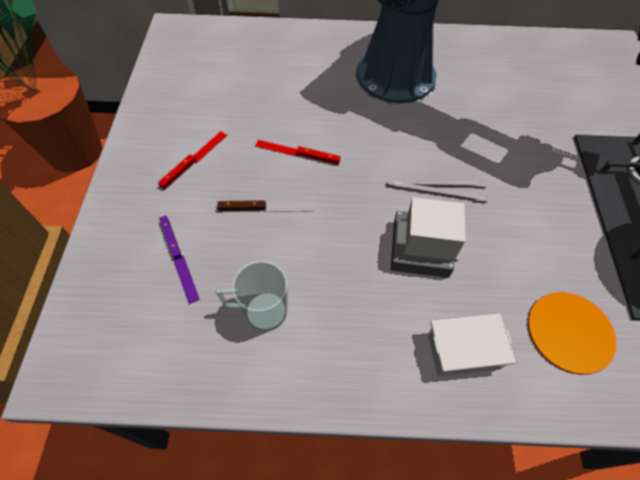

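View pics/top0.png

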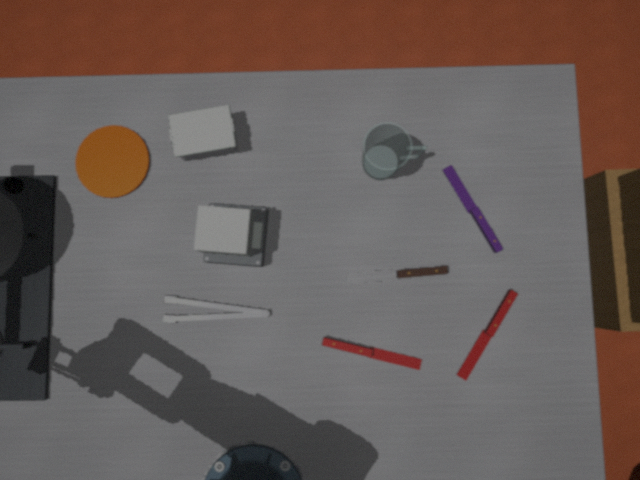

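Run:
```python
import cv2,numpy as np
a=cv2.imread('pics/top0.png');b=cv2.imread('pics/scene0.png')
c=np.vstack([cv2.resize(a[255:300,330:460],None,fx=6,fy=6,interpolation=cv2.INTER_CUBIC),cv2.resize(b[188:228,205:335],None,fx=6,fy=6,interpolation=cv2.INTER_CUBIC)])
cv2.imwrite('pics/c1.png',c)
d=np.hstack([cv2.resize(a[190:280,185:285],None,fx=4,fy=4,interpolation=cv2.INTER_CUBIC),cv2.resize(b[190:280,380:480],None,fx=4,fy=4,interpolation=cv2.INTER_CUBIC)])
cv2.imwrite('pics/c2.png',d)
```

```text
(no output)
```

View pics/c1.png

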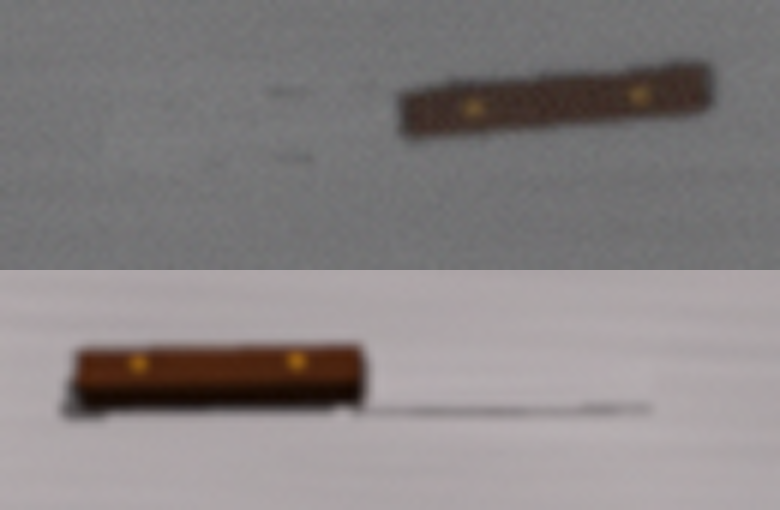

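View pics/c2.png

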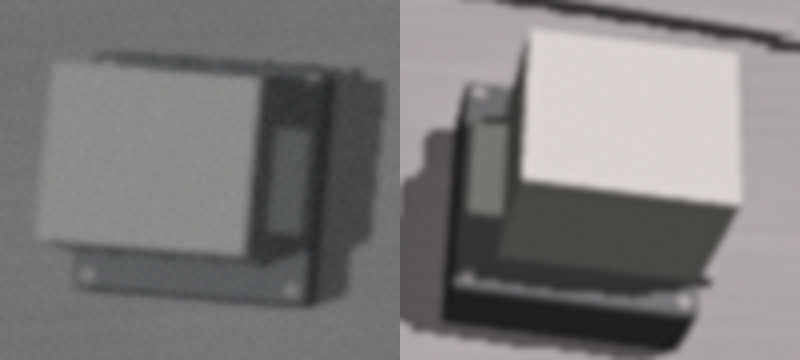

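Run:
```python
from h import *
np.set_printoptions(precision=4,suppress=True)
t=grab_frame('top');s=grab_frame('scene')
A=tri([(t,(436.7,270.8)),(s,(228.2,203.7))]);B=tri([(t,(408.8,272.8)),(s,(254.5,203.2))])
print('rivets',A,B,np.linalg.norm(B-A),'mid',(A+B)/2,'ang',np.degrees(np.arctan2(*(B-A)[1::-1])))
# handle end centres from top at z=.02
e1=atz(t,((708)/6+330,89/6+255),.02);e2=atz(t,(403/6+330,114/6+255),.02)
print('ends',e1,e2,np.linalg.norm(e1-e2),(e1+e2)/2,np.degrees(np.arctan2(*(e2-e1)[1::-1])))
tip=atz(s,(652/6+205,138/6+188),.001);print('tip',tip)
C=[((250.5,208.3),(411.8,235.5)),((246.5,254.3),(411.8,197.5)),((194.3,250),(465,203.8)),((198.3,205.5),(465,241.5))]
P=[tri([(t,a),(s,b)]) for a,b in C]
for p in P: print(p)
P=np.array(P)
Q=[]
for a,b in C: Q.append((atz(t,a,.125)+atz(s,b,.125))/2)
Q=np.array(Q);print(Q)
for P in (P,Q):
    dx=(P[2]+P[3]-P[0]-P[1])[:2];dy=(P[1]+P[2]-P[0]-P[3])[:2]
    print('dx len',np.linalg.norm(dx)/2,np.degrees(np.arctan2(dx[1],dx[0])),'dy',np.linalg.norm(dy)/2,np.degrees(np.arctan2(dy[1],dy[0])))
    c=P.mean(0)[:2];u=dx/np.linalg.norm(dx);print('axis',c-u*.0025)
```

```text
rivets [ 0.474  -0.4065  0.0149] [ 0.4708 -0.3457  0.0166] 0.0609300695747439 mid [ 0.4724 -0.3761  0.0157] ang 92.98902652747155
ends [ 0.4755 -0.4316  0.02  ] [ 0.4686 -0.3208  0.02  ] 0.11096630822414172 [ 0.4721 -0.3762  0.02  ] 93.56863539805914
tip [ 0.4752 -0.2086  0.001 ]
[ 0.6041 -0.0133  0.1222]
[ 0.5117 -0.0061  0.1201]
[0.5226 0.0998 0.1206]
[0.6121 0.0906 0.1214]
[[ 0.6045 -0.0138  0.125 ]
 [ 0.5132 -0.007   0.125 ]
 [ 0.5237  0.0985  0.125 ]
 [ 0.6127  0.0895  0.125 ]]
dx len 0.10535598566448018 84.83388034310377 dy 0.09132568357429321 174.8324496311564
axis [0.5624 0.0403]
dx len 0.10485223561273185 84.88552667983224 dy 0.09050817275614123 175.0094989535572
axis [0.5633 0.0393]
```

Call:
arm_command --travel '[[0.25, -0.94, 0], [0.25, -0.94, 0], [0.25, -0.94, 0], [0.25, -0.94, 0], [0.25, -0.94, 0], [0.25, -0.94, 0], [0.25, -0.94, 0], [0.25, -0.94, 0]]' --twist '[[0, 0, -2], [0, 0, -2], [0, 0, -2], [0, 0, -2], [0, 0, -2], [0, 0, -2], [0, 0, -2], [0, 0, -2]]' --fingers 0.6

```text
time_s: 2.12
tool_pos: [0.295, 0.298, 0.2388]
eef_rot: [1.079, 2.95, 0.001]
force: [1.1, -0.7, 0.9]
finger_gap: 0.601
```

Call:
arm_command --travel '[[0.25, -0.94, 0], [0.25, -0.94, 0], [0.25, -0.94, 0], [0.25, -0.94, 0], [0.25, -0.94, 0], [0.25, -0.94, 0], [0.25, -0.94, 0], [0.25, -0.94, 0]]' --twist '[[0, 0, -2], [0, 0, -2], [0, 0, -2], [0, 0, -2], [0, 0, -2], [0, 0, -2], [0, 0, -2], [0, 0, -2]]'

```text
time_s: 2.78
tool_pos: [0.355, 0.0723, 0.239]
eef_rot: [1.479, 2.77, 0.001]
force: [-0.2, 0.0, 0.4]
finger_gap: 0.604
```

Call:
arm_command --travel '[[0.25, -0.94, 0], [0.25, -0.94, 0], [0.25, -0.94, 0], [0.25, -0.94, 0], [0.25, -0.94, 0], [0.25, -0.94, 0], [0.25, -0.94, 0], [0.25, -0.94, 0]]' --twist '[[0, 0, -2], [0, 0, -2], [0, 0, -2], [0, 0, -2], [0, 0, -2], [0, 0, -2], [0, 0, -2], [0, 0, -2]]'

```text
time_s: 3.45
tool_pos: [0.415, -0.1535, 0.2389]
eef_rot: [1.851, 2.537, 0.0]
force: [0.2, 0.5, 0.6]
finger_gap: 0.604
```

Call:
arm_command --travel '[[0.25, -0.94, -0.3], [0.25, -0.94, -0.3], [0.25, -0.94, -0.3], [0.25, -0.94, -0.3], [0.25, -0.94, -0.3], [0.25, -0.94, -0.3], [0.0, -0.94, -0.3], [0, -0.94, -0.3]]' --twist '[[0, 0, -2], [0, 0, -2], [0, 0, -2], [0, 0, -2], [0, 0, -2], [0, 0, -2], [0, 0, -2], [0, 0, 0]]'

```text
time_s: 4.12
tool_pos: [0.46, -0.379, 0.1661]
eef_rot: [2.147, 2.294, 0.0]
force: [0.2, -0.8, 0.8]
finger_gap: 0.599
```

Run:
```python
from h import *
np.set_printoptions(precision=4,suppress=True)
f=snap('wrist','w1.png')
for t in ['spatula','blade_tip']:
  for r in tip_of('wrist',t)[:3]:
    p=np.array(r['location'])*[640,480];print(t,p,r['score'],atz(f,p,0.0))
print(proj(f,[.472,-.376,.02]),f['pose'][:3,3])
```

```text
spatula [335.808 217.392] 0.88 [ 0.4763 -0.3744  0.    ]
blade_tip [589.504 311.904] 0.65 [ 0.714  -0.4465  0.    ]
blade_tip [ 68.288 287.904] 0.62 [ 0.243  -0.4546  0.    ]
blade_tip [ 96.128 192.096] 0.61 [ 0.2758 -0.3664  0.    ]
[331.3898 224.32  ] [ 0.4566 -0.3077  0.3127]
```

View pics/w1.png

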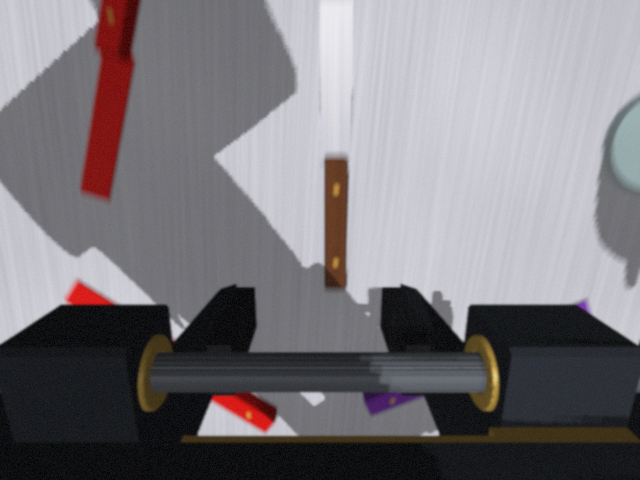

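Run:
```python
from h import *
np.set_printoptions(precision=4,suppress=True)
f=grab_frame('wrist')
a=atz(f,(336,161),.02);b=atz(f,(335.5,283),.02);r1=atz(f,(336,189),.02);r2=atz(f,(335.5,263),.02)
print(a,b,np.linalg.norm(a-b),(a+b)/2,(r1+r2)/2,np.linalg.norm(r1-r2),np.degrees(np.arctan2(*(a-b)[1::-1])))
print(atz(f,(336,95),.001),observe()['time_s'])
```

```text
[ 0.4705 -0.326   0.02  ] [ 0.478  -0.4251  0.02  ] 0.09941031695268619 [ 0.4743 -0.3755  0.02  ] [ 0.4744 -0.3774  0.02  ] 0.060577427874173174 94.31911575888923
[ 0.4675 -0.2773  0.001 ] 4.3167
```

Call:
arm_command --travel '[[0.2, 0.08, -0.85], [0.25, 0, -0.85], [0, 0, -0.85], [0, 0, -0.85], [0, 0, -0.85], [0, 0, -0.8], [0, 0, -0.25], [0, 0, -0.1]]' --twist '[[0, 0, 0], [0, 0, 0], [0, 0, 0], [0, 0, 0], [0, 0, 0], [0, 0, 0], [0, 0, 0], [0, 0, 0]]'

```text
time_s: 4.98
tool_pos: [0.4729, -0.3731, 0.0036]
eef_rot: [-2.141, -2.295, -0.001]
force: [-0.5, 0.1, 0.5]
finger_gap: 0.6
```

Call:
arm_command --travel '[[0, 0, 0], [0, 0, 0], [0, 0, 0], [0, 0, 0], [0, 0, 0], [0, 0, 0], [0, 0, 0], [0, 0, 0]]' --twist '[[0, 0, 0], [0, 0, 0], [0, 0, 0], [0, 0, 0], [0, 0, 0], [0, 0, 0], [0, 0, 0], [0, 0, 0]]' --fingers 0 --grip_force 50

```text
time_s: 5.65
tool_pos: [0.4738, -0.3757, 0.0057]
eef_rot: [2.144, 2.295, -0.0]
force: [-0.1, 1.6, 6.5]
finger_gap: 0.201
```

Run:
```python
from h import *
np.set_printoptions(precision=4,suppress=True)
t=grab_frame('top');s=grab_frame('scene')
print('jug',atz(t,(381,161),0),atz(s,(266,311),0))
for p in [(402,118),(430,150),(383,180)]: print(atz(t,p,0))
```

```text
jug [ 0.7262 -0.2963  0.    ] [ 0.7242 -0.2927  0.    ]
[ 0.8257 -0.3476  0.    ]
[ 0.7491 -0.4084  0.    ]
[ 0.6821 -0.2994  0.    ]
```

Call:
arm_command --travel '[[0, 0, 0.8], [0, 0, 0.8], [0.3, 0.8, 0.05], [0.4, 0.9, 0], [0.4, 0.9, 0], [0.4, 0.9, 0], [0.4, 0.9, 0], [0.3, 0.7, 0]]' --twist '[[0, 0, 0], [0, 0, 0], [0, 0, -1.8], [0, 0, -2], [0, 0, -2], [0, 0, -2], [0, 0, -1], [0, 0, 0]]'

```text
time_s: 6.42
tool_pos: [0.5396, -0.22, 0.0539]
eef_rot: [-2.314, -2.123, -0.0]
force: [-0.8, -0.3, -0.7]
finger_gap: 0.199
```

Run:
```python
from h import *
np.set_printoptions(precision=4,suppress=True)
for n in ['wrist','scene','top']:
    f=snap(n,n+'2.png')
    for t in ['blade_tip','lip']:
        print(n,t,[(np.round(np.array(r['location'])*[640,480],1).tolist(),round(r['score'],2)) for r in tip_of(n,t)[:4]])
o=observe();print(o['tool_pos'],o['eef_rot'],o['time_s'])
a=cv2.imread('pics/top2.png');b=cv2.imread('pics/scene2.png')
c=np.vstack([cv2.resize(a[190:280,180:340],None,fx=4,fy=4,interpolation=cv2.INTER_CUBIC)[:280],cv2.resize(b[180:280,320:480],None,fx=4,fy=4,interpolation=cv2.INTER_CUBIC)[:300]])
cv2.imwrite('pics/c3.png',c)
```

```text
wrist blade_tip []
wrist lip []
scene blade_tip [([195.8, 302.3], 0.89), ([258.3, 142.3], 0.83), ([380.1, 230.6], 0.69), ([226.3, 128.3], 0.65)]
scene lip [([395.0, 238.8], 0.94)]
top blade_tip [([273.2, 237.6], 0.97), ([420.9, 365.8], 0.91), ([458.8, 375.7], 0.79), ([445.2, 168.8], 0.71)]
top lip [([259.3, 234.9], 0.95)]
[ 0.5389 -0.2233  0.0541] [-2.3162 -2.1223  0.0002] 6.8667
```

View pics/wrist2.png

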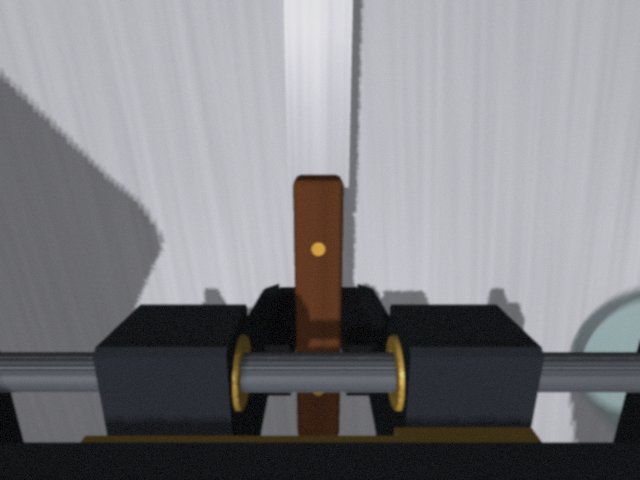

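View pics/c3.png

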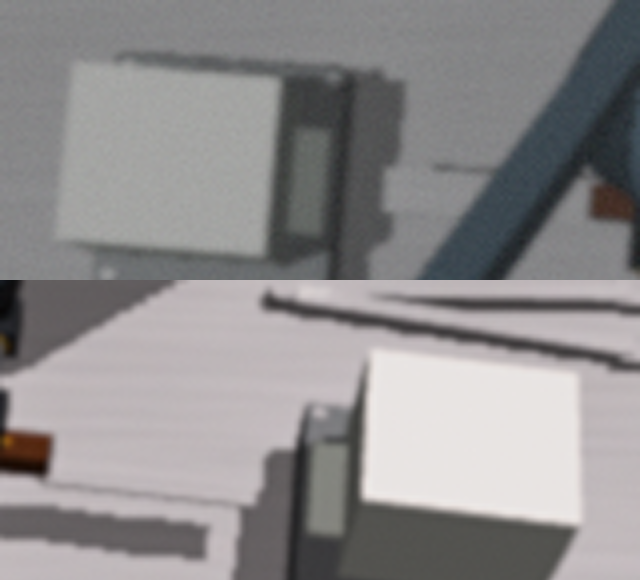

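Run:
```python
from h import *
np.set_printoptions(precision=4,suppress=True)
t=grab_frame('top');s=grab_frame('scene')
for a,b in [((273.2,237.6),(380.1,230.6)),((275.2,236),(380.1,232.5)),((259.3,234.9),(395,238.8)),((262.3,235),(397.,233.5))]:
    print(tri([(t,a),(s,b)]))
# predicted tip from yaw/tool
from scipy.spatial.transform import Rotation as R
o=observe();M=R.from_rotvec(o['eef_rot']).as_matrix();print(M[:,0],o['tool_pos'])
tip=np.array(o['tool_pos'])+M[:,0]*.165;tip[2]=.05;print('pred tip',tip,proj(t,tip),proj(s,tip))
u=np.array([np.cos(np.radians(84.9)),np.sin(np.radians(84.9))]);l=np.r_[np.array([.563,.0398])-u*.068,.056];print('pred lip',l,proj(t,l),proj(s,l))
```

```text
[ 0.5509 -0.058   0.0496]
[ 0.5545 -0.06    0.0477]
[ 0.5592 -0.0249  0.032 ]
[ 0.5572 -0.0286  0.0507]
[ 0.087   0.9962 -0.0001] [ 0.5391 -0.223   0.0542]
pred tip [ 0.5534 -0.0587  0.05  ] [275.3665 236.4336] [381.7833 231.5488]
pred lip [ 0.557  -0.0279  0.056 ] [260.6914 234.7999] [396.6763 232.109 ]
```

Call:
arm_command --travel '[[0.03, 0.35, 0], [0.03, 0.35, 0], [0.03, 0.35, 0], [0.03, 0.35, 0], [0.03, 0.35, 0], [0.03, 0.35, 0], [0.01, 0.1, 0], [0, 0, 0]]' --twist '[[0, 0, 0], [0, 0, 0], [0, 0, 0], [0, 0, 0], [0, 0, 0], [0, 0, 0], [0, 0, 0], [0, 0, 0]]'

```text
time_s: 7.63
tool_pos: [0.5452, -0.1547, 0.0542]
eef_rot: [-2.312, -2.126, 0.0]
force: [0.1, -0.8, -0.6]
finger_gap: 0.201
```

Run:
```python
from h import *
np.set_printoptions(precision=4,suppress=True)
a=snap('top','t3.png')['img'];b=snap('scene','s3.png')['img'];w=grab_frame('wrist')['img']
o=observe();print(o['tool_pos'],o['force'],o['torque'],o['time_s'])
c=np.vstack([cv2.resize(b[180:280,320:480],None,fx=4,fy=4,interpolation=cv2.INTER_CUBIC)[:330],cv2.resize(w[:240],None,fx=1,fy=1)])
cv2.imwrite('pics/c4.png',c)
```

```text
[ 0.5452 -0.1564  0.0543] [-0.1828  0.2057 -0.4838] [-0.0462  0.0654 -0.0187] 7.7833
```

View pics/c4.png

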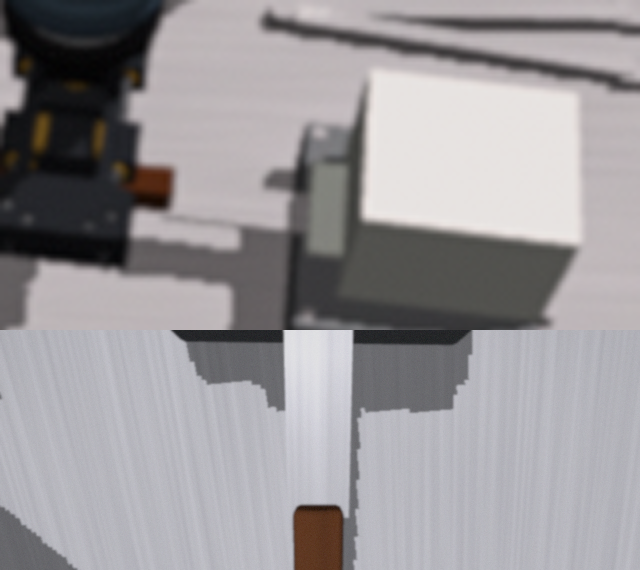

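Call:
arm_command --travel '[[0, 0.04, 0.25], [0, 0.04, 0.25], [0.01, 0.04, 0.25], [0, 0.04, 0.25], [0.01, 0.04, 0.25], [0, 0.04, 0.25], [0.01, 0.04, 0.25], [0, 0.04, 0.25]]' --twist '[[0, 0, 0], [0, 0, 0], [0, 0, 0], [0, 0, 0], [0, 0, 0], [0, 0, 0], [0, 0, 0], [0, 0, 0]]'

```text
time_s: 8.45
tool_pos: [0.5461, -0.1464, 0.1151]
eef_rot: [2.314, 2.124, 0.0]
force: [-0.4, 0.3, -2.6]
finger_gap: 0.2
```

Run:
```python
from h import *
np.set_printoptions(precision=4,suppress=True)
b=snap('scene','s4.png')['img'];a=grab_frame('top')['img']
o=observe();print(o['tool_pos'],o['force'],o['torque'],o['time_s'])
c=np.vstack([cv2.resize(b[170:270,320:480],None,fx=4,fy=4,interpolation=cv2.INTER_CUBIC)[:330],cv2.resize(a[190:255,180:340],None,fx=4,fy=4)])
cv2.imwrite('pics/c5.png',c)
```

```text
[ 0.547  -0.1468  0.1161] [-0.0276 -0.7746 -1.1658] [-0.1198  0.0424 -0.0121] 8.55
```

View pics/c5.png

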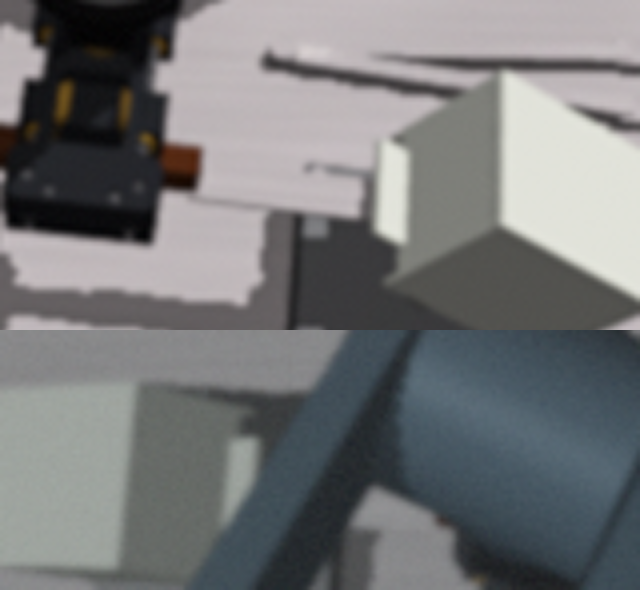

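Cover is lifting on the blade (scene: lip raised at about (417,217), blade under it). Continue.

Call:
arm_command --travel '[[0.01, 0.12, 0.12], [0.01, 0.16, 0.12], [0.02, 0.17, 0.12], [0.01, 0.17, 0.12], [0.02, 0.17, 0.12], [0.01, 0.17, 0.12], [0.02, 0.17, 0.12], [0.01, 0.17, 0.12]]' --twist '[[0, 0, 0], [0, 0, 0], [0, 0, 0], [0, 0, 0], [0, 0, 0], [0, 0, 0], [0, 0, 0], [0, 0, 0]]'

```text
time_s: 9.22
tool_pos: [0.5493, -0.1068, 0.1433]
eef_rot: [-2.314, -2.124, -0.0]
force: [0.4, 0.1, -1.5]
finger_gap: 0.201
```

Run:
```python
from h import *
np.set_printoptions(precision=4,suppress=True)
b=snap('scene','s5.png')['img']
o=observe();print(o['tool_pos'],o['force'],o['torque'],o['time_s'])
c=np.vstack([cv2.resize(b[150:290,320:520],None,fx=4,fy=4,interpolation=cv2.INTER_CUBIC)])
cv2.imwrite('pics/c6.png',c)
```

```text
[ 0.5497 -0.1061  0.144 ] [ 0.2468  1.0681 -0.1866] [-0.0389  0.025  -0.0239] 9.2667
```

View pics/c6.png

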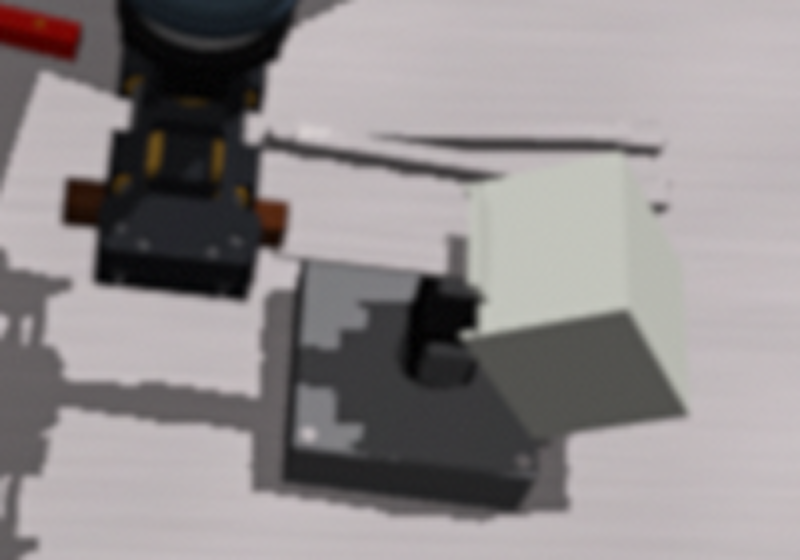

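Call:
arm_command --travel '[[0.01, 0.15, 0.08], [0.01, 0.15, 0.08], [0.02, 0.16, 0.08], [0.01, 0.16, 0.08], [0.02, 0.16, 0.06], [0.01, 0.16, 0.06], [0.02, 0.16, 0.04], [0.01, 0.16, 0.04]]' --twist '[[0, 0, 0], [0, 0, 0], [0, 0, 0], [0, 0, 0], [0, 0, 0], [0, 0, 0], [0, 0, 0], [0, 0, 0]]'

```text
time_s: 9.93
tool_pos: [0.5525, -0.0692, 0.1585]
eef_rot: [-2.314, -2.124, 0.0]
force: [1.6, 1.4, -3.4]
finger_gap: 0.197
```

Run:
```python
from h import *
np.set_printoptions(precision=4,suppress=True)
b=snap('scene','s6.png')['img']
o=observe();print(o['tool_pos'],o['force'],o['torque'],o['time_s'])
c=np.vstack([cv2.resize(b[150:290,320:520],None,fx=4,fy=4,interpolation=cv2.INTER_CUBIC)])
cv2.imwrite('pics/c7.png',c)
```

```text
[ 0.5526 -0.0685  0.1587] [ 0.3337  2.5006 -4.019 ] [-0.3957 -0.0255 -0.0922] 9.9833
```

View pics/c7.png

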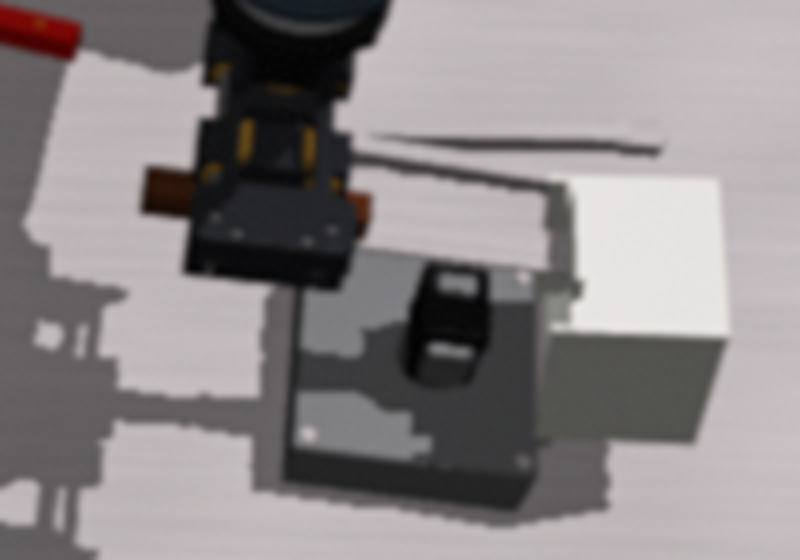

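Call:
arm_command --travel '[[0, 0, -0.05], [0, -0.1, -0.05], [-0.01, -0.2, 0], [-0.02, -0.3, 0], [-0.02, -0.3, 0], [-0.03, -0.3, 0], [-0.03, -0.3, 0], [-0.03, -0.3, 0]]' --twist '[[0, 0, 0], [0, 0, 0], [0, 0, 0], [0, 0, 0], [0, 0, 0], [0, 0, 0], [0, 0, 0], [0, 0, 0]]'

```text
time_s: 10.65
tool_pos: [0.5482, -0.1252, 0.1557]
eef_rot: [2.315, 2.123, 0.0]
force: [-0.5, 0.2, -1.6]
finger_gap: 0.198
```

Run:
```python
from h import *
np.set_printoptions(precision=4,suppress=True)
b=snap('scene','s7.png')['img'];w=snap('wrist','w7.png')
o=observe();print(o['tool_pos'],o['force'],o['torque'],o['time_s'],o['finger_gap'])
c=np.vstack([cv2.resize(b[150:290,320:520],None,fx=4,fy=4,interpolation=cv2.INTER_CUBIC)])
cv2.imwrite('pics/c8.png',c)
```

```text
[ 0.5483 -0.1256  0.1557] [ 0.1331 -0.1    -1.0564] [-0.1059  0.0403  0.0016] 10.75 0.2035408920058073
```

View pics/c8.png

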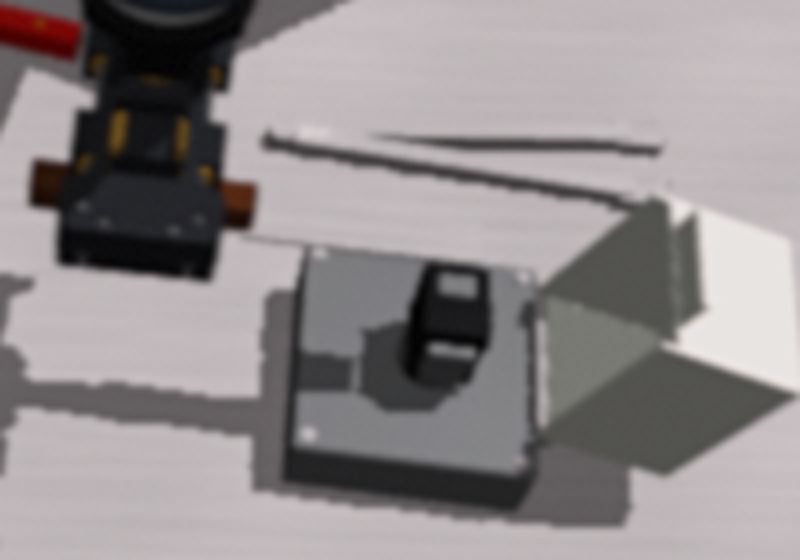

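View pics/w7.png

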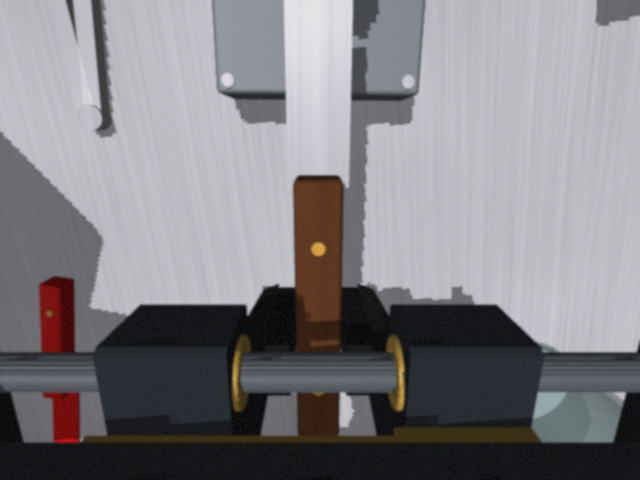

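Call:
arm_command --travel '[[-0.2, -0.83, 0], [-0.2, -0.83, 0], [-0.2, -0.83, 0], [-0.2, -0.83, 0], [-0.2, -0.83, -0.4], [-0.2, -0.83, -0.4], [-0.2, -0.83, -0.4], [-0.2, -0.83, -0.4]]' --twist '[[0, 0, 0], [0, 0, 0], [0, 0, 0], [0, 0, 0], [0, 0, 0], [0, 0, 0], [0, 0, 0], [0, 0, 0]]'

```text
time_s: 11.42
tool_pos: [0.5001, -0.324, 0.1072]
eef_rot: [2.314, 2.124, 0.0]
force: [0.4, 0.4, 0.3]
finger_gap: 0.197
```

Call:
arm_command --travel '[[0, 0, -0.7], [0, 0, -0.7], [0, 0, -0.7], [0, 0, -0.5], [0, 0, -0.3], [0, 0, -0.2], [0, 0, -0.1], [0, 0, 0]]' --twist '[[0, 0, 0], [0, 0, 0], [0, 0, 0], [0, 0, 0], [0, 0, 0], [0, 0, 0], [0, 0, 0], [0, 0, 0]]'

```text
time_s: 12.08
tool_pos: [0.5005, -0.3229, 0.0116]
eef_rot: [-2.314, -2.124, -0.0]
force: [0.1, -0.2, -0.4]
finger_gap: 0.197
```

Run:
```python
from h import *
np.set_printoptions(precision=4,suppress=True)
b=snap('scene','s8.png')['img']
o=observe();print(o['tool_pos'],o['force'],o['torque'],o['time_s'],o['finger_gap'])
c=np.vstack([cv2.resize(b[150:290,200:400],None,fx=4,fy=4,interpolation=cv2.INTER_CUBIC)])
cv2.imwrite('pics/c9.png',c)
```

```text
[ 0.5008 -0.3232  0.0122] [-0.3862 -0.3571  0.1673] [-0.1169  0.0949 -0.0125] 12.1333 0.19925846600277755
```

View pics/c9.png

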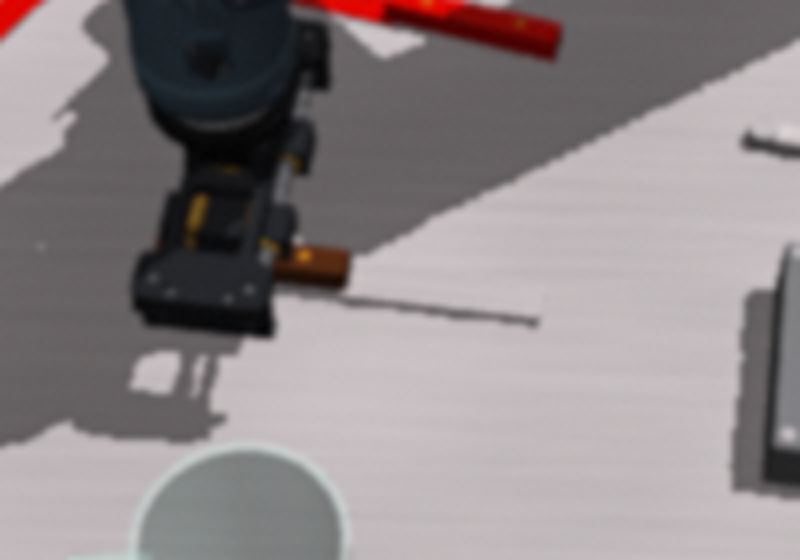

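Call:
arm_command --travel '[[0, 0, -0.06], [0, 0, -0.05], [0, 0, -0.05], [0, 0, -0.04], [0, 0, 0], [0, 0, 0], [0, 0, 0], [0, 0, 0]]' --twist '[[0, 0, 0], [0, 0, 0], [0, 0, 0], [0, 0, 0], [0, 0, 0], [0, 0, 0], [0, 0, 0], [0, 0, 0]]'

```text
time_s: 12.8
tool_pos: [0.5004, -0.323, 0.0057]
eef_rot: [2.314, 2.124, 0.0]
force: [0.0, 1.1, -0.4]
finger_gap: 0.2
```

Call:
arm_command --travel '[[0, 0, -0.03], [0, 0, -0.02], [0, 0, 0], [0, 0, 0], [0, 0, 0], [0, 0, 0], [0, 0, 0], [0, 0, 0]]' --twist '[[0, 0, 0], [0, 0, 0], [0, 0, 0], [0, 0, 0], [0, 0, 0], [0, 0, 0], [0, 0, 0], [0, 0, 0]]'

```text
time_s: 13.47
tool_pos: [0.5004, -0.323, 0.0056]
eef_rot: [-2.314, -2.124, 0.0]
force: [-3.0, 3.3, 12.8]
finger_gap: 0.198
```

Call:
arm_command --travel '[[0, 0, 0], [0, 0, 0], [0, 0, 0], [0, 0, 0], [0, 0, 0], [0, 0, 0], [0, 0, 0.0], [0, 0, 0.0]]' --twist '[[0, 0, 0], [0, 0, 0], [0, 0, 0], [0, 0, 0], [0, 0, 0], [0, 0, 0], [0, 0, 0], [0, 0, 0]]' --fingers 0.5

```text
time_s: 14.13
tool_pos: [0.5003, -0.3229, 0.004]
eef_rot: [-2.314, -2.124, 0.0]
force: [0.4, -0.5, 0.4]
finger_gap: 0.501
```

Call:
arm_command --travel '[[0, 0, 0.3], [0, 0, 0.6], [0, 0, 0.9], [0, 0, 1], [0, 0, 1], [0, 0, 1], [0, 0, 1], [0, 0, 1]]' --twist '[[0, 0, 0], [0, 0, 0], [0, 0, 0], [0, 0, 0], [0, 0, 0], [0, 0, 0], [0, 0, 0], [0, 0, 0]]'

```text
time_s: 14.8
tool_pos: [0.5002, -0.3227, 0.2105]
eef_rot: [2.314, 2.124, 0.0]
force: [0.2, 0.1, -0.3]
finger_gap: 0.501
```

Run:
```python
from h import *
np.set_printoptions(precision=4,suppress=True)
b=snap('scene','s9.png')['img']; w=snap('wrist','w9.png'); snap('top','t9.png')
o=observe();print(o['tool_pos'],o['force'],o['torque'],o['time_s'],o['finger_gap'])
```

```text
[ 0.5018 -0.3242  0.2122] [ 0.8607 -0.3142  0.0967] [-0.0511  0.0719 -0.0421] 14.95 0.49780325852691243
```

View pics/s9.png

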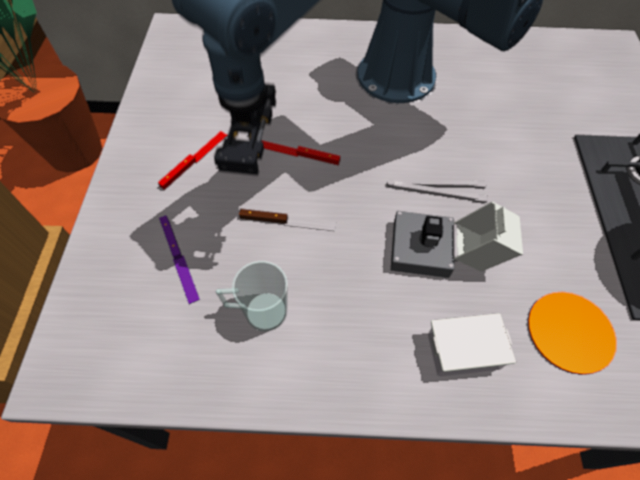

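View pics/w9.png

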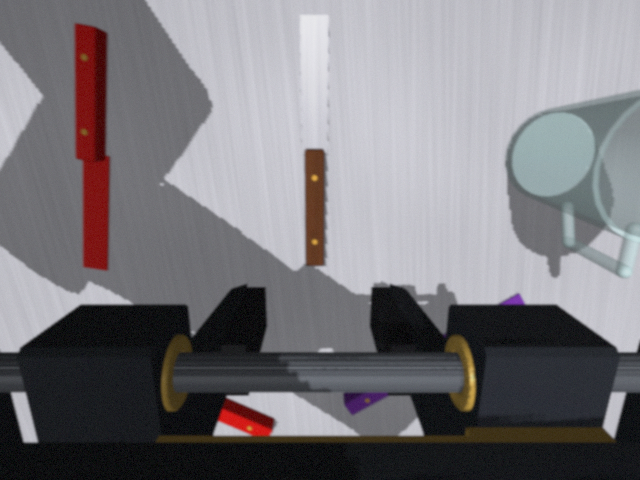

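View pics/t9.png

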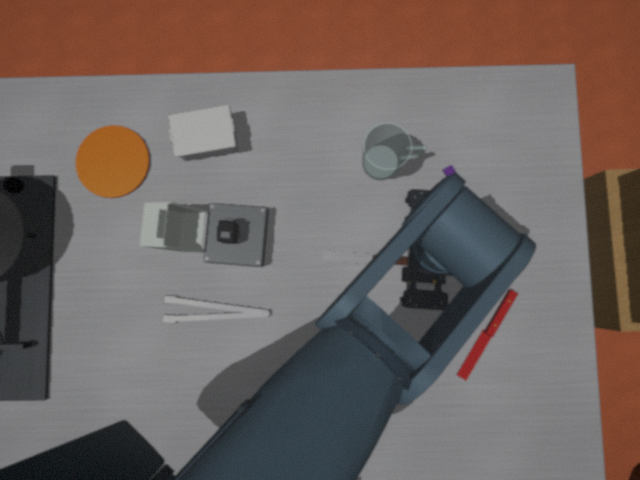

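Call:
arm_command --travel '[[0.1, 0.5, 0], [0.1, 0.8, 0], [0.2, 0.9, 0], [0.2, 0.9, 0], [0.2, 0.9, 0], [0.2, 0.9, 0], [0.2, 0.9, 0], [0.2, 0.9, 0]]' --twist '[[0, 0, 0], [0, 0, 0], [0, 0, 0], [0, 0, 0], [0, 0, 0], [0, 0, 0], [0, 0, 0], [0, 0, 0]]' --fingers 1.0 --grip_force 25

```text
time_s: 15.62
tool_pos: [0.5411, -0.119, 0.2061]
eef_rot: [-2.312, -2.122, 0.002]
force: [-0.2, -0.3, -0.4]
finger_gap: 0.999
```

Call:
arm_command --travel '[[0.1, 0.9, 0], [0.1, 0.9, 0], [0.1, 0.8, 0], [0.1, 0.7, 0], [0, 0, 0], [0, 0, 0], [0, 0, 0], [0, 0, 0]]' --twist '[[0, 0, 0], [0, 0, 0], [0, 0, 0], [0, 0, 0], [0, 0, 0], [0, 0, 0], [0, 0, 0], [0, 0, 0]]'

```text
time_s: 16.28
tool_pos: [0.5538, -0.0235, 0.2074]
eef_rot: [-2.315, -2.123, 0.001]
force: [-0.4, -0.0, 0.4]
finger_gap: 0.999
```

Run:
```python
from h import *
np.set_printoptions(precision=4,suppress=True)
w=snap('wrist','w10.png');snap('scene','s10.png')
o=observe();print(o['tool_pos'],o['eef_rot'],o['time_s'],o['finger_gap'])
print('pred cam top',proj(w,[.563,.0398,.102]))
for t in ['camera','button_face']:
  print(t,[(np.round(np.array(r['location'])*[640,480],1).tolist(),round(r['score'],2)) for r in tip_of('wrist',t)[:4]])
```

```text
[ 0.5541 -0.0238  0.2078] [-2.3158 -2.1223  0.0007] 16.3833 1.0026101271825467
pred cam top [322.0258 146.2713]
camera [([323.4, 142.8], 0.88)]
button_face [([363.1, 144.3], 0.83)]
```

View pics/w10.png

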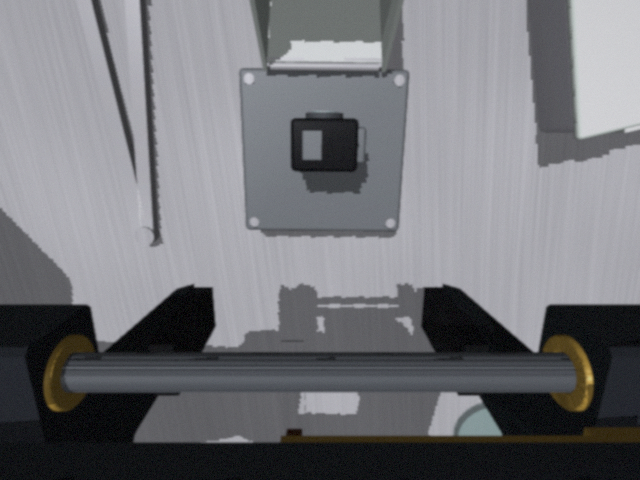

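View pics/s10.png

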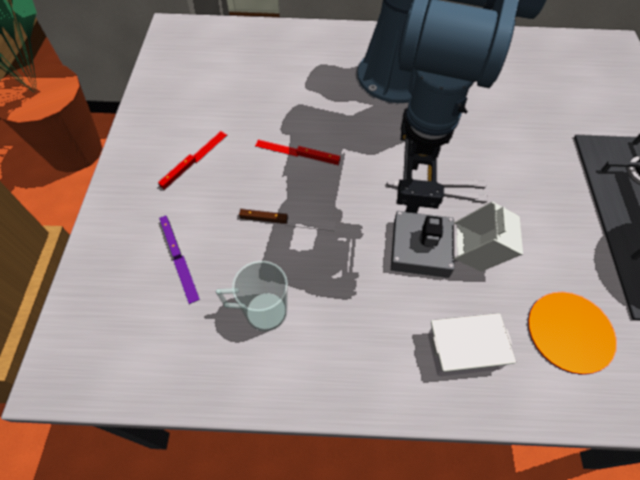

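Call:
arm_command --travel '[[0.1, 0.7, 0], [0.1, 0.7, 0], [0.17, 0.73, -0.3], [0, 0, -0.6], [0, 0, -0.7], [0, 0, -0.7], [0, 0, 0], [0, 0, 0]]' --twist '[[0, 0, 0], [0, 0, 0], [0, 0, 0], [0, 0, 0], [0, 0, 0], [0, 0, 0], [0, 0, 0], [0, 0, 0]]'

```text
time_s: 17.15
tool_pos: [0.5646, 0.0407, 0.1383]
eef_rot: [-2.314, -2.122, 0.003]
force: [-0.2, 0.1, 0.2]
finger_gap: 1.003
```

Run:
```python
from h import *
np.set_printoptions(precision=4,suppress=True)
s=snap('scene','s11.png');w=snap('wrist','w11.png')
o=observe();print(o['tool_pos'],o['force'],o['time_s'],o['finger_gap'])
cv2.imwrite('pics/c11.png',cv2.resize(s['img'][170:290,370:530],None,fx=5,fy=5,interpolation=cv2.INTER_CUBIC))
```

```text
[0.5663 0.0405 0.1405] [ 0.2926 -0.424   0.128 ] 17.25 0.9982348765608632
```

View pics/c11.png

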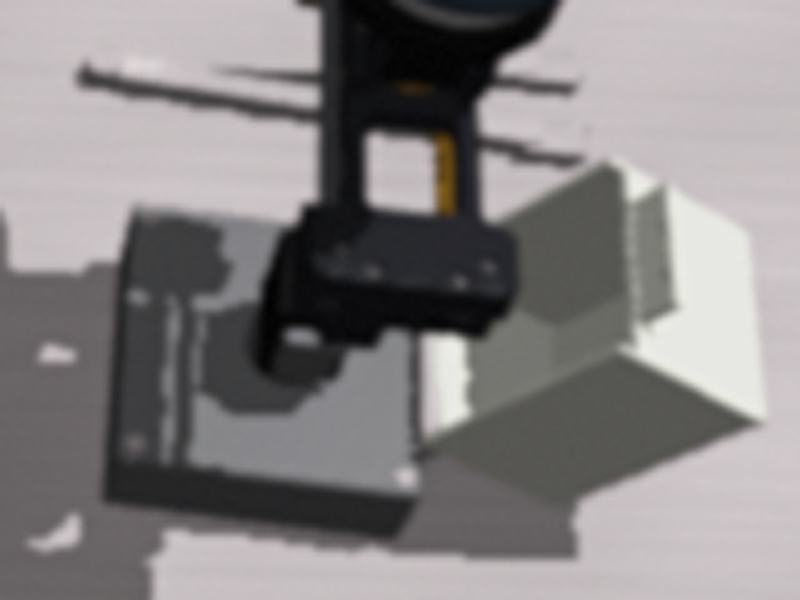

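View pics/w11.png

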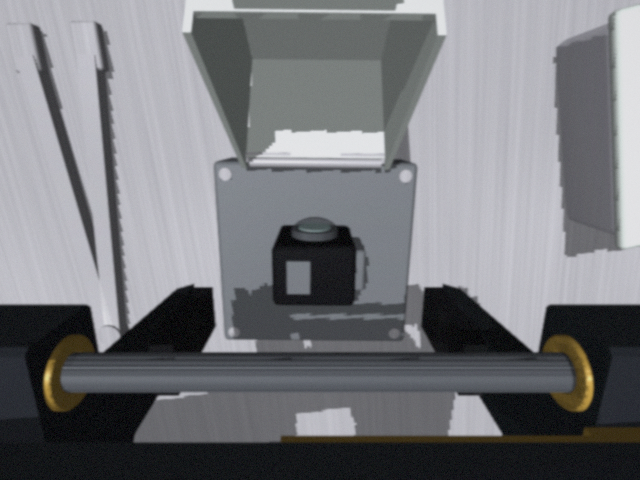

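Run:
```python
from h import *
np.set_printoptions(precision=4,suppress=True)
w=grab_frame('wrist');o=observe()
print(proj(w,[.563,.0398,.102]),atz(w,(314,265),.102),proj(w,[.565,.0398,.102]))
# finger midpoint in dock coords / tool pos
print(o['tool_pos'],o['eef_rot'])
for c in [(273,227),(355,227),(273,303),(355,303)]: print(atz(w,c,.102))
```

```text
[309.3032 277.6483] [0.5661 0.0466 0.102 ] [313.1004 277.3416]
[0.5666 0.0405 0.1408] [2.3136 2.1223 0.0026]
[0.5472 0.0686 0.102 ]
[0.5885 0.065  0.102 ]
[0.5423 0.027  0.102 ]
[0.586  0.0232 0.102 ]
```

Call:
arm_command --travel '[[0, 0.03, -0.5], [0, 0, -0.6], [0, 0, -0.6], [0, 0, -0.6], [0, 0, -0.35], [0, 0, -0.1], [0, 0, 0], [0, 0, 0]]' --twist '[[0, 0, 0], [0, 0, 0], [0, 0, 0], [0, 0, 0], [0, 0, 0], [0, 0, 0], [0, 0, 0], [0, 0, 0]]'

```text
time_s: 17.97
tool_pos: [0.5664, 0.0417, 0.0578]
eef_rot: [2.314, 2.123, 0.002]
force: [1.1, 0.6, 0.3]
finger_gap: 1.0
```

Call:
arm_command --travel '[[0, 0, 0], [0, 0, 0], [0, 0, 0], [0, 0, 0], [0, 0, 0], [0, 0, 0], [0, 0, 0], [0, 0, 0]]' --twist '[[0, 0, 0], [0, 0, 0], [0, 0, 0], [0, 0, 0], [0, 0, 0], [0, 0, 0], [0, 0, 0], [0, 0, 0]]' --fingers 0 --grip_force 30

```text
time_s: 18.63
tool_pos: [0.5633, 0.0421, 0.0566]
eef_rot: [-2.312, -2.122, 0.006]
force: [-10.4, -0.5, 10.1]
finger_gap: 0.496
```

Run:
```python
from h import *
np.set_printoptions(precision=4,suppress=True)
w=snap('wrist','w12.png')
o=observe();print(o['tool_pos'],o['force'],o['torque'],o['time_s'],o['finger_gap']*88)
```

```text
[0.5633 0.0421 0.0566] [-10.5864  -0.0668   9.8497] [-0.0704  1.2691 -0.1287] 18.6833 43.650647486938304
```

View pics/w12.png

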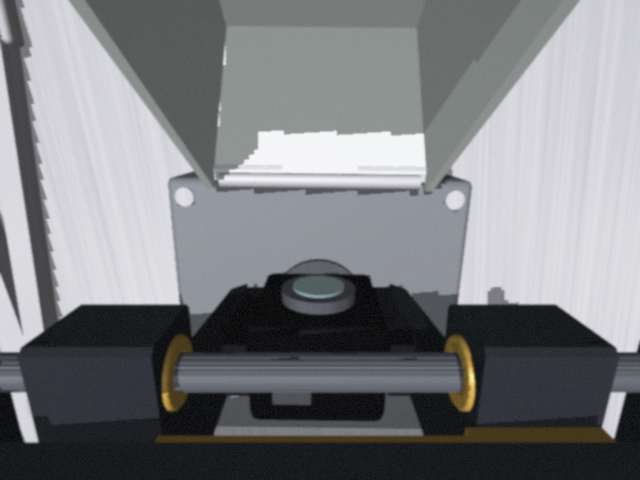

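Call:
arm_command --travel '[[-0.1, 0, 0], [0, 0, 0.1], [0, 0, 0.2], [0, 0, 0.3], [0, 0, 0.3], [0, 0, 0.3], [0, 0, 0.3], [0, 0, 0.3]]' --twist '[[0, 0, 0], [0, 0, 0], [0, 0, 0], [0, 0, 0], [0, 0, 0], [0, 0, 0], [0, 0, 0], [0, 0, 0]]' --grip_force 40

```text
time_s: 19.35
tool_pos: [0.5633, 0.0421, 0.1108]
eef_rot: [2.315, 2.123, 0.003]
force: [7.2, 1.7, -4.6]
finger_gap: 0.498
```

Call:
arm_command --travel '[[0, 0, 0.35], [0, 0, 0.35], [0, 0, 0.35], [0, 0, 0.35], [0, 0, 0.35], [0, 0, 0.35], [0, 0, 0.2], [0, 0, 0.1]]' --twist '[[0, 0, 0], [0, 0, 0], [0, 0, 0], [0, 0, 0], [0, 0, 0], [0, 0, 0], [0, 0, 0], [0, 0, 0]]'

```text
time_s: 20.02
tool_pos: [0.5633, 0.042, 0.1832]
eef_rot: [2.314, 2.123, 0.003]
force: [7.8, 1.4, -3.9]
finger_gap: 0.497
```

Run:
```python
from h import *
np.set_printoptions(precision=4,suppress=True)
s=snap('scene','s13.png');w=snap('wrist','w13.png')
o=observe();print(o['tool_pos'],o['force'],o['torque'],o['time_s'],o['finger_gap']*88)
cv2.imwrite('pics/c13.png',cv2.resize(s['img'][150:300,350:550],None,fx=4,fy=4,interpolation=cv2.INTER_CUBIC))
```

```text
[0.5633 0.042  0.1832] [ 6.059   0.3224 -1.5247] [ 0.1523  0.3095 -0.2536] 20.1167 43.38321618268222
```

View pics/c13.png

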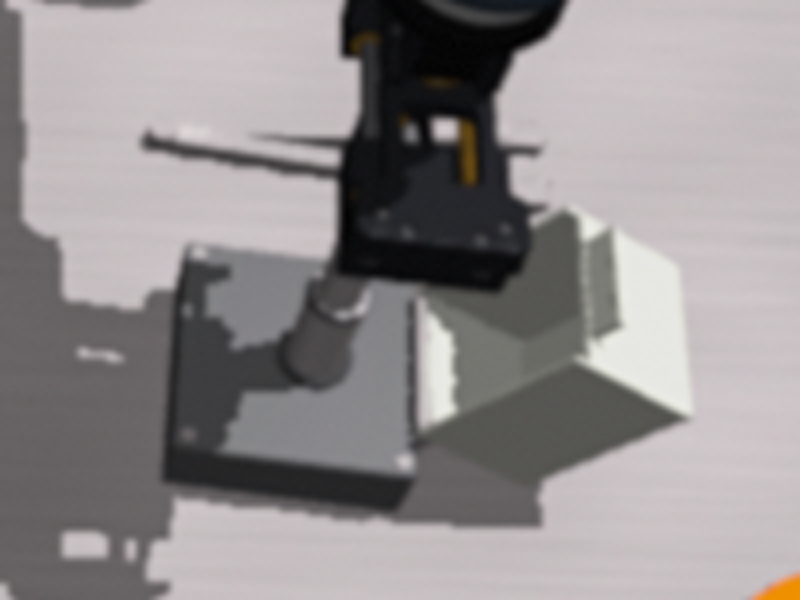

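View pics/w13.png

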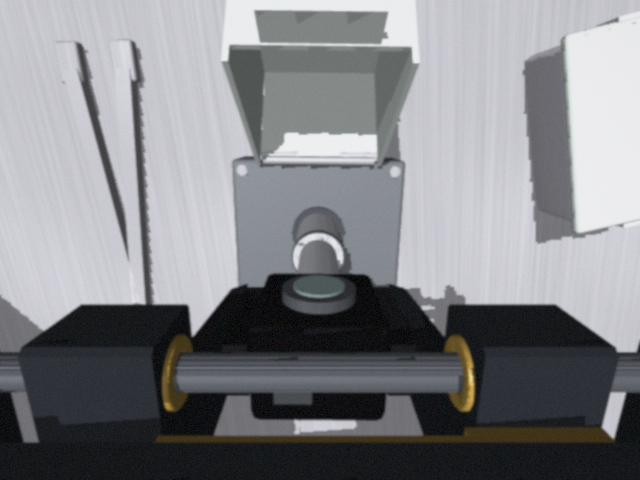

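Call:
arm_command --travel '[[0.05, 0, 0.05], [0, 0, 0.05], [0, 0, 0.05], [0, 0, 0.03], [0, 0, 0], [0, 0, 0], [0, 0, 0], [0, 0, 0]]' --twist '[[0, 0, 0], [0, 0, 0], [0, 0, 0], [0, 0, 0], [0, 0, 0], [0, 0, 0], [0, 0, 0], [0, 0, 0]]'

```text
time_s: 20.78
tool_pos: [0.5633, 0.0421, 0.1868]
eef_rot: [-2.313, -2.123, 0.002]
force: [2.5, 0.9, -14.7]
finger_gap: 0.497
```

Run:
```python
from h import *
np.set_printoptions(precision=4,suppress=True)
o=observe();print(o['tool_pos'],o['force'],o['torque'],o['time_s'],o['finger_gap']*88)
```

```text
[0.5633 0.0421 0.1868] [  2.4799   0.8885 -14.746 ] [ 0.099  -0.3623 -0.2997] 20.7833 43.6941994495675
```

Run:
```python
from h import *
np.set_printoptions(precision=4,suppress=True)
s=snap('scene','s14.png');t=snap('top','t14.png')
u=np.array([np.cos(np.radians(85)),np.sin(np.radians(85))]);v=np.array([-u[1],u[0]]);c=np.array([.5635,.041])
im=s['img'].copy();im2=t['img'].copy()
for th,col in [(2.1,(0,0,255)),(1.9,(255,0,0)),(1.7,(0,200,0))]:
    for p in [(-123,6),(-105,6)]:
        x=p[0]*np.cos(th)+p[1]*np.sin(th);z=-p[0]*np.sin(th)+p[1]*np.cos(th)
        for y in (-28,28):
            X=np.r_[c+u*(55+x)/1e3+v*y/1e3,(50+z)/1e3]
            for I,f in((im,s),(im2,t)):
                q=np.round(proj(f,X)*16).astype(int); cv2.circle(I,tuple(int(k) for k in q),16,col,-1,cv2.LINE_AA,4)
cv2.imwrite('pics/c14.png',np.vstack([cv2.resize(im[190:280,440:540],None,fx=4,fy=4),cv2.resize(im2[190:260,120:220],None,fx=4,fy=4)])[:600])
print(observe()['tool_pos'])
```

```text
[0.5633 0.042  0.1868]
```

View pics/c14.png

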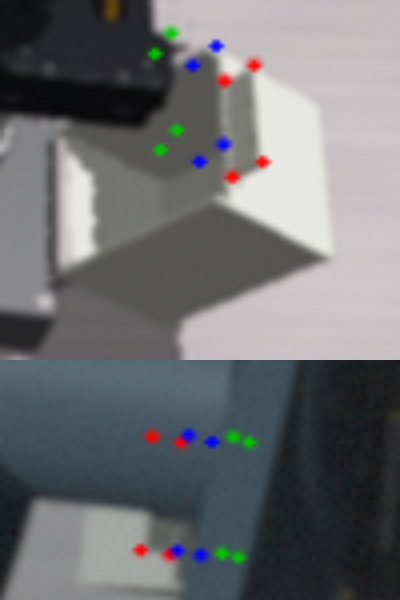

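View pics/s14.png

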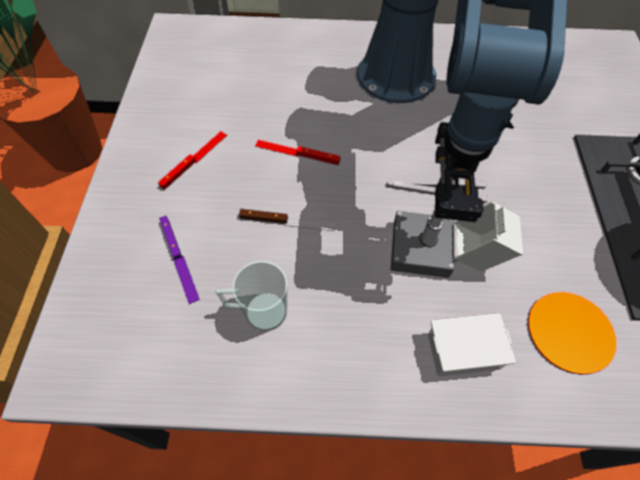

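The red (2.1 rad) markers sit on the lip's corners, so the cover is fully open. The spatula lies flat around (265,217), and the jug, tongs and container look unmoved. Handing in.

Run:
```python
from h import *
print(close_job()); o=observe(); print(o['tool_pos'],o['force'],o['finger_gap']*88,o['time_s'])
```

```text
the job is handed in; nothing more can be done
None
the job is handed in; nothing more can be done
```

The job is handed in at about 21 s of the 62 s allowed. The brown-handled spatula levered the cover open by its lip and was then laid flat on the counter. After that I squeezed the camera's button and pulled the mast up to its top stop. The arm is still gripping the camera there.

**Last checks:**
- **Mast:** the tool rose 130 mm from the grip to a hard end, with about 15 N of upward pull held against it.
- **Grip:** the jaws stand 43.7 mm apart, which matches the button fully in. Grip force is set to 40 N.
- **Cover:** the lip's position in the scene picture matches the fully open angle of 2.1 rad.
- **Spatula:** it looks flat on the counter in the pictures, but I did not measure its height or tilt.
- **Bystanders:** the jug, container and the visible end of the tongs look unmoved. The arm hides the rest of the tongs.

**What was off:** the camera was about 3 mm from where I had measured it across the jaws, giving about 10 N of side load when I gripped. I re-centred the tool, and about 2.5 N remained at the end. No verdict was reported on handing in.

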